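Open the guard over the tin, shut the other

ROBOT

A 6-joint arm with a two-finger parallel gripper is mounted at the origin on the work surface. World frame = base frame: x ahead of the robot, y to its left, z up, the work surface at z = 0. Lengths are in mm, angles in degrees, forces in N, time in s.
With the tool pointing down it reaches from about 300 to 850 mm from the base axis. Payload 4.2 kg.
Tool frame: the origin (TCP) lies on the centre line of the jaws, within the pads' length; the fingertips stand 14 mm ahead of it and the grasp point (between the pads) lies 5 mm behind it; z points along the fingers, y is the line along which they close (so a half turn about z gives the same grasp; the last joint's range is limited). The gripper opens to 91 mm and grips with 3 to 60 N. Pads are 32 mm wide; open, the fingers measure 118 mm over their backs; the gripper's body (76 mm by 178 mm) begins 60 mm behind the grasp point.
Start: joints at [68.468, 18.312, 89.639, -0, 72.044, -1.146], TCP at [200.298, 539.001, 227.976] pointing down, gripper open.
Joint ranges: [-177.97, 177.97], [-48.28, 115.42], [12.27, 149.76], [-77.06, 257.06], [2.81, 150.46], [-146.56, 146.56]. Speed limits (degrees/s): [147.25, 147.25, 180, 180, 180, 180].

INTERFACE

Orientations are given as [roll, pitch, yaw] about the fixed x, y, z axes, in that order (R = Rz(yaw) Ry(pitch) Rx(roll)).
In Python, from workcell import env gives the robot as it stands.
- The arm moves only by the tool arm_command, never from a script. Its argument "motion" is a list of rows, each an object with "offset": the shift along the tool's x, y, z in m, a list of three; "spin": the turn about the tool's z in rad. In form: [{"offset": [tx, ty, tz], "spin": spin}, ...]. A call has 1 to 5 rows; each row shifts and turns the commanded pose from where the row before left it, along the tool's axes as they then stand; what a row does not reach is not made up. A row lasts 1/8 s, in which the tool goes at most 62.5 mm and 10.7 degrees, less where a joint would pass 70% of its speed; a pose out of reach is approached as far as the arm can. A call with a gripper value outside its range is refused whole. "jaw" is the finger opening in m, from 0 to 0.0912, set as the call begins (left out, the last holds). The fingers move at their own pace and stop on an object; "newtons" is the grip in N (left out, the last holds). Time passes only in rows, so rows that do not move let the fingers close. It gives the time, the measured TCP pose, the force, the opening and the grip force at its end, in the units of the state.
- env.state(): the state, without advancing time (a new reading comes with each control period).
- env.grab_frame(name): name is "scene" or "top"; returns (picture, depth): 420x560x3 uint8, blue, green, red; 420x560 float32, mm along the optical axis (not along the pixel's ray), 0 where there is no reading.
- env.camera_model(name): a dict with "fx", "fy", "cx", "cy" (pixels), "eye" and "rotation" of the camera in the world. Camera axes: x right, y down, z forward; pixel columns grow to the right and rows downward; lengths in mm; the calibration is good to about 2 mm. A picture is of the moment at which its call begins. camera_model takes no time and is no camera call.
- env.job_done(): hands the job in; it is judged then, once.
Trained networks look in the newest picture that a camera, given by its name, has taken for a name from the list of things; names that differ only in an ending like _2 or _b are one class to them, and where a whole thing is asked for, a point or a joint stands for the part that bears it (a point fixed in the world has none). Each returns a list of dicts, best first, with "score" (0 to 1); they miss things now and then, are a little off and sometimes report something else, mostly with a low value. They report only what shows in the picture. A call takes as long as a camera call.
- env.boxes_of(camera, target): "bbox" ([left, top, right, bottom] in pixels, round what is visible of it).
- env.pinpoint(camera, target): "location" ([column, row] in pixels: a listed point, or the origin of a listed thing).
The state is a dict: "time_s": time; "qpos": joint angles; "qvel": joint speeds; "effort": joint torques, N m; "ee_pos": TCP position; "ee_rot": TCP orientation; "force": force on the tool from outside, world axes, zero at the start; "torque": the same for the moment, N m; "gripper_width": finger opening in mm; "gripper_force": force on a finger pad.
Only numpy, scipy, OpenCV 4.12 (cv2) and the standard library are available. Lean on these libraries where they do the work, as an engineer would, in place of code of your own. Each camera call takes 0.05 s, during which the arm holds its last target. There are 200 camera calls.

TASK

Both clear sliding guard doors on the spice rack have been left half open. Slide the guard of the bay with the short, wide tin fully open, right up to its stop, and slide the guard of the bay with the tall, narrow jar fully shut, right up to its stop. Keep the tin and jar standing in their bays, and leave everything else on the bench where it is.

Things in the scene. Friction and masses are not known exactly. Their poses are not given: they have to be found in the camera images.
- rack: Fixed wooden spice rack, 220 (x) by 300 (y). Origin: centre of underside; x away from its drawer front, y along the tracks. Near row x -110 to -8, top 105 high; far row x -8 to 110, top 125 high. Each row: +y half is a bay open above (y 20 to 132, floor 20 up; x -100 to -8 or 8 to 100), -y half a closed drawer block. A guard door slides along y on each, between 14 mm high lips and end stops.
- near_guard (a joint): Travel of the near row's guard, m: 0 = shut (over the bay, at the +y stop), 0.120 = fully open (over the drawer block, at the -y stop); opens towards rack -y. Clear plastic panel in a grey frame, 94 (x) by 136 (y) by 6, underside 105 above the bench, centred at rack x = -56. Slides with a few N, stays where left.
- far_guard (a joint): The same for the far row's guard door: panel 102 (x) by 136 (y) by 6, underside 125 above the bench, centred at rack x = 51; 0 = shut, 0.120 = fully open, towards the rack's -y.
- near_guard_handle (a point): Grip point of the near guard's handle, a grey upright block in the middle of the door: 44 along the rack's x, 14 along the rack's y, standing 38 above the panel. The point is on its centre line, 26 above the panel's top and 12 below the block's top (137 above the bench). Axes as the rack's.
- far_guard_handle (a point): The same point on the far guard's handle, of the same size (157 above the bench).
- tin: Loose short, wide aluminium tin, 66 across and 46 high, standing in one of the two bays (either). Origin: centre of its underside.
- jar: Loose tall, narrow glass jar with an aluminium cap, 42 across and 78 high, standing in the other bay. Origin: centre of its underside.
- tray: Bystander: loose aluminium baking tray, 320 by 220 by 22, to the right. Origin: centre of its underside.
- spoon_a: Bystander: wooden spoon 260 long, lying in the tray. Origin: underside at mid-length.
- spoon_b: Bystander: wooden spoon 240 long, lying on the bench just left of the rack. Origin: underside at mid-length.
- bowl: Bystander: frosted glass bowl, 170 across and 75 high, to the left. Origin: centre of its underside.
- divider: Bystander: white plastic dough divider, a flat blade 100 by 120 with a 16 mm grip along one edge, lying to the left. Origin: centre of its underside.

How it is judged:
By the outcome, as a careful person would: the job done as asked, in the order asked, and still so for the second after the job is handed in, with the robot touching nothing.
It also fails if it takes over 45 s, if anything falls off the work surface, if the arm or the gripper's body presses on something with over 40 N, if the wrist force passes 120 N, or if a joint passes its speed limit or range.

## Working session

There is one attempt and no reset: what is moved stays moved. The work goes in short steps, Python scripts to look and compute and a tool call to move; the robot and the scene stay as the last step left them, time stands still between calls to the robot, and variables do not carry over. Pictures are saved under pics/ and viewed, at most 10 in all, crops included, and the job is handed in when it is done.

Besides the shell and the picture viewer there is one more tool, called after "Request:" as name([rows], argument=value, ...), one row to a line, values as JSON. arm_command: Moves the arm, as the interface text tells. Its arguments: {"type":"object","properties":{"motion":{"type":"array"},"jaw":{"type":"number"},"newtons":{"type":"number"}},"required":["motion"]}

```bash
mkdir -p pics
cat > h.py <<'E'
from workcell import env
import numpy as np, cv2
def ray(cam,px,z):
    m=env.camera_model(cam);R=np.array(m["rotation"]);e=np.array(m["eye"])
    d=R@np.array([(px[0]-m["cx"])/m["fx"],(px[1]-m["cy"])/m["fy"],1])
    return e+d*(z-e[2])/d[2]
E
python3 - <<'E'
from h import *
for c in("top","scene"):
    p,d=env.grab_frame(c);cv2.imwrite(f"pics/{c}0.png",p);np.save(f"{c}d.npy",d)
    m=env.camera_model(c);print(c,np.round(m["eye"]),np.round(m["rotation"],2).tolist())
    for n,z in(("near_guard_handle",137),("far_guard_handle",157),("tin",20),("jar",20),("rack",0)):
        for r in env.pinpoint(c,n)[:2]: print(n,np.round(r["location"]),round(r["score"],2),np.round(ray(c,r["location"],z)))
s=env.state();print(s["time_s"],s["ee_pos"],s["ee_rot"])
E
```

```text
top [ 444.  -22. 1157.] [-174.7, 0.4, -91.52]Traceback (most recent call last):
  File "<stdin>", line 6, in <module>
  File "h.py", line 6, in ray
    return e+d*(z-e[2])/d[2]
                        ~^^^
IndexError: invalid index to scalar variable.
```

```bash
sed -i 's/R=np.array(m\["rotation"\])/R=Rot.from_euler("xyz",m["rotation"],degrees=True).as_matrix()/; 2a from scipy.spatial.transform import Rotation as Rot' h.py
python3 - <<'E'
from h import *
for c in("top","scene"):
    p,d=env.grab_frame(c);cv2.imwrite(f"pics/{c}0.png",p);np.save(f"{c}d.npy",d)
    m=env.camera_model(c);print(c,np.round(m["eye"]),m["rotation"])
    for n,z in(("near_guard_handle",137),("far_guard_handle",157),("tin",20),("jar",20),("rack",0)):
        for r in env.pinpoint(c,n)[:2]: print(n,np.round(r["location"]),round(r["score"],2),np.round(ray(c,r["location"],z)))
s=env.state();print(s["time_s"],s["ee_pos"],s["ee_rot"])
E
```

```text
top [ 444.  -22. 1157.] [-174.70157336    0.40246548  -91.51698249]
near_guard_handle [297. 206.] 0.74 [549. -60. 137.]
tin [268. 172.] 0.61 [657.  17.  20.]
jar [259. 214.] 0.6 [540.  43.  20.]
rack [292. 193.] 0.78 [600. -50.   0.]
scene [1416. -440.  851.] [-1.27001258e+02  4.81874230e-02  6.32883014e+01]
near_guard_handle [265. 203.] 0.55 [535. -39. 137.]
far_guard_handle [273. 219.] 0.73 [641. -64. 157.]
rack [270. 247.] 0.57 [586. -49.  -0.]
0.7 [200.29944299 539.00649758 228.01740648] [ 1.79990246e+02 -4.36165950e-05  1.59613868e+02]
```

View pics/top0.png

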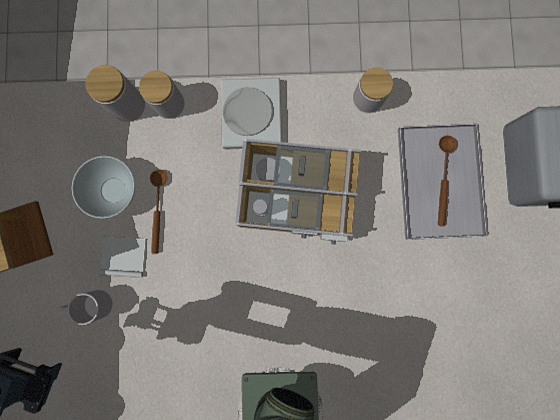

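View pics/scene0.png

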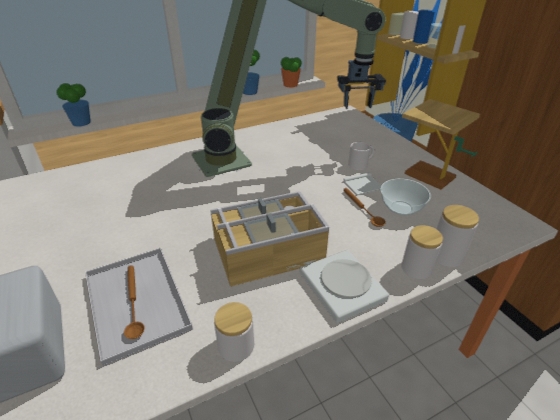

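The top view shows the rack at about (298,190). A small round object sits in the near bay at (260,207) and a wider one in the far bay at (264,168). The handles are at about (296,210) and (302,166). I'll enlarge that area to check.

Run:
```python
from h import *
p=cv2.imread("pics/top0.png");c=p[130:250,225:375]
cv2.imwrite("pics/topc.png",cv2.resize(c,None,fx=5,fy=5,interpolation=cv2.INTER_CUBIC))
q=cv2.imread("pics/scene0.png")[180:290,200:340]
cv2.imwrite("pics/scc.png",cv2.resize(q,None,fx=5,fy=5,interpolation=cv2.INTER_CUBIC))
```

```text
(no output)
```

View pics/topc.png

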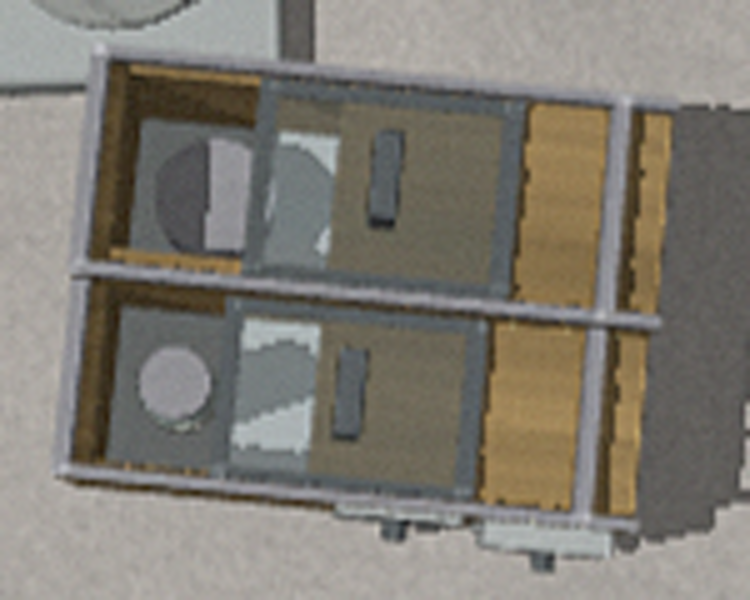

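View pics/scc.png

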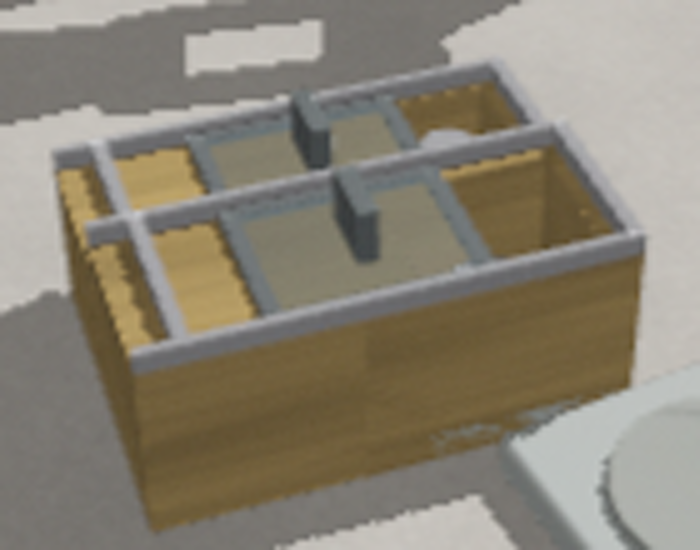

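The near bay holds the jar: its small, high cap shows at crop (173,383). The far bay holds the tin, wide and low at (210,195). Both guards are half open. So I open the far guard first, then shut the near one. Next I measure the handles from depth.

```bash
cat >> h.py <<'E'
def cloud(cam,d):
    m=env.camera_model(cam);R=Rot.from_euler("xyz",m["rotation"],degrees=True).as_matrix()
    v,u=np.indices(d.shape);P=np.stack([(u-m["cx"])/m["fx"]*d,(v-m["cy"])/m["fy"]*d,d],-1)
    return P@R.T+np.array(m["eye"])
E
python3 - <<'E'
from h import *
d=np.load("topd.npy");W=cloud("top",d)
c=[ray("top",(225+a/5-.4,130+b/5-.4),z) for a,b,z in((100,50,145),(675,103,145),(62,472,125),(635,525,125))]
print(np.round(c,1).tolist())
for a,b in((0,1),(2,3)):
    e=c[a]-c[b];print("yaw of rack y:",np.degrees(np.arctan2(e[1],e[0])),np.hypot(*e[:2]))
for n,(u0,u1,v0,v1),zl in(("far",(295,310,152,178),150),("near",(288,302,196,220),130)):
    w=W[v0:v1,u0:u1];k=(w[...,2]>zl-6);q=w[k];print(n,k.sum(),np.round(q.mean(0),1),np.round(np.percentile(q,[2,98],axis=0),1).tolist())
    r=cv2.minAreaRect(q[:,:2].astype(np.float32));print(r)
    print((w[...,2]).round().astype(int)[::3].tolist())
for n,a,b in(("far",388,168),("near",351,388)):
    print(n,np.round(ray("top",(225+a/5-.4,130+b/5-.4),169 if n=="far" else 149),1))
E
```

```text
[[719.3, 69.0, 145.0], [683.8, -220.3, 145.0], [507.2, 94.1, 125.0], [472.6, -194.5, 125.0]]
yaw of rack y: 83.00858938916456 291.508874398243
yaw of rack y: 83.17795375691564 290.6331661889239
far 115 [641.  -71.  184.3] [[624.1, -80.6, 146.3], [667.4, -63.0, 172.8]]
((554.6737060546875, -53.231136322021484), (15.745169639587402, 230.26544189453125), 78.2796859741211)
[[132, 128, 131, 130, 131, 132, 127, 133, 132, 132, 127, 130, 133, 131, 130], [135, 132, 135, 134, 129, 129, 131, 130, 131, 131, 131, 129, 131, 131, 131], [131, 131, 134, 131, 132, 171, 170, 167, 169, 171, 169, 129, 129, 133, 132], [133, 135, 131, 132, 137, 167, 169, 169, 171, 169, 130, 132, 131, 133, 130], [133, 132, 131, 131, 166, 168, 168, 169, 167, 169, 130, 134, 131, 131, 132], [134, 128, 129, 132, 168, 170, 165, 168, 168, 171, 134, 131, 130, 132, 133], [132, 133, 132, 130, 171, 168, 170, 171, 170, 170, 129, 130, 128, 129, 131], [132, 131, 131, 158, 168, 165, 168, 170, 168, 132, 131, 133, 130, 133, 131], [134, 133, 128, 134, 131, 129, 133, 133, 133, 127, 131, 132, 131, 130, 133]]
near 106 [536.4 -50.6 186.2] [[443.5, -58.6, 136.4], [561.3, -22.1, 1156.7]]
((501.7228698730469, -43.15937042236328), (15.459815979003906, 122.75910186767578), 77.310546875)
[[110, 108, 111, 113, 108, 110, 111, 109, 108, 110, 110, 109, 109, 112], [112, 110, 110, 111, 109, 1157, 111, 112, 112, 111, 113, 111, 112, 112], [116, 110, 110, 111, 109, 148, 148, 149, 147, 145, 111, 110, 111, 112], [114, 111, 114, 112, 136, 149, 151, 146, 146, 147, 113, 108, 1157, 108], [112, 111, 112, 113, 148, 148, 149, 153, 149, 148, 112, 109, 108, 119], [111, 112, 109, 111, 146, 151, 149, 155, 151, 148, 110, 109, 109, 107], [109, 113, 113, 112, 147, 147, 148, 150, 148, 113, 109, 110, 112, 109], [111, 113, 111, 126, 143, 146, 149, 145, 147, 114, 112, 112, 114, 110]]
far [649.6 -73.5 169. ]
near [543.5 -52.7 149. ]
```

Request:
arm_command([
  {"offset": [0,0,-0.02],"spin": -0.117},
  {"offset": [0,0,-0.02],"spin": -0.117},
  {"offset": [-0.034,-0.037,0],"spin": 0},
  {"offset": [-0.034,-0.037,0],"spin": 0},
  {"offset": [-0.034,-0.037,0],"spin": 0},
], jaw=0.075, newtons=25)

```text
time_s: 1.32
ee_pos: [288.7, 415.2, 268.1]
ee_rot: [180.0, 0.0, 173.1]
force: [0.5, -0.4, 0.0]
gripper_width: 74.7
gripper_force: 0.0
```

Request:
arm_command([
  {"offset": [-0.034,-0.037,0],"spin": 0},
  {"offset": [-0.034,-0.037,0],"spin": 0},
  {"offset": [-0.034,-0.037,0],"spin": 0},
  {"offset": [-0.034,-0.037,0],"spin": 0},
  {"offset": [-0.034,-0.037,0],"spin": 0},
])

```text
time_s: 1.95
ee_pos: [435.1, 210.7, 268.2]
ee_rot: [180.0, 0.0, 173.0]
force: [0.5, -0.0, 0.2]
gripper_width: 75.4
gripper_force: 0.0
```

Request:
arm_command([
  {"offset": [-0.034,-0.037,0],"spin": 0},
  {"offset": [-0.034,-0.037,0],"spin": 0},
  {"offset": [-0.034,-0.037,0],"spin": 0},
  {"offset": [-0.034,-0.037,0],"spin": 0},
  {"offset": [0,0,0],"spin": 0},
])

```text
time_s: 2.58
ee_pos: [552.8, 46.2, 267.5]
ee_rot: [-180.0, 0.0, 172.8]
force: [-0.1, -0.1, -0.5]
gripper_width: 75.3
gripper_force: 0.0
```

Run:
```python
from h import *
W=cloud("top",np.load("topd.npy"))
for n,(u0,u1,v0,v1),zl,zh in(("far",(295,310,150,182),160,178),("near",(288,302,194,222),140,158)):
    w=W[v0:v1,u0:u1];k=(w[...,2]>zl)&(w[...,2]<zh);q=w[k]
    print(n,k.sum(),np.round(q.mean(0),1),cv2.minAreaRect(q[:,:2].astype(np.float32)))
```

```text
far 102 [646.3 -72.2 168.8] ((646.0144653320312, -72.15347290039062), (13.80458927154541, 43.484107971191406), 82.40135192871094)
near 99 [540.3 -51.9 148.8] ((540.4813842773438, -51.99403381347656), (13.73930835723877, 42.72562026977539), 82.69148254394531)
```

Request:
arm_command([
  {"offset": [-0.035,-0.035,0],"spin": 0},
  {"offset": [-0.035,-0.035,0],"spin": 0},
  {"offset": [-0.036,-0.036,0],"spin": 0},
  {"offset": [0,0,0],"spin": 0},
])

```text
time_s: 3.08
ee_pos: [644.7, -70.9, 266.9]
ee_rot: [-180.0, -0.0, 172.9]
force: [-0.4, 2.0, -0.4]
gripper_width: 75.0
gripper_force: 0.0
```

Request:
arm_command([
  {"offset": [-0.0016,-0.001,0.035],"spin": 0},
  {"offset": [0,0,0.035],"spin": 0},
  {"offset": [0,0,0.03],"spin": 0},
  {"offset": [0,0,0.013],"spin": 0},
  {"offset": [0,0,0],"spin": 0},
])

```text
time_s: 3.7
ee_pos: [644.6, -69.5, 154.8]
ee_rot: [180.0, -0.1, 173.1]
force: [-0.3, -0.5, 0.2]
gripper_width: 75.0
gripper_force: 0.0
```

Request:
arm_command([
  {"offset": [0,0,0],"spin": 0},
  {"offset": [0,0,0],"spin": 0},
  {"offset": [0,0,0],"spin": 0},
  {"offset": [0,0,0],"spin": 0},
], jaw=0.0, newtons=25)

```text
time_s: 4.2
ee_pos: [645.2, -70.6, 155.3]
ee_rot: [180.0, 0.0, 173.0]
force: [0.5, 1.4, -0.4]
gripper_width: 38.0
gripper_force: 0.0
```

Request:
arm_command([
  {"offset": [0,0,0],"spin": 0},
  {"offset": [0,0,0],"spin": 0},
  {"offset": [0,0,0],"spin": 0},
  {"offset": [0,0,0],"spin": 0},
  {"offset": [0,0,0],"spin": 0},
])

```text
time_s: 4.82
ee_pos: [645.1, -70.8, 154.9]
ee_rot: [-180.0, 0.0, 173.0]
force: [-0.3, -2.2, 0.5]
gripper_width: 14.2
gripper_force: 25.0
```

Request:
arm_command([
  {"offset": [0,-0.009,0],"spin": 0},
  {"offset": [0,-0.009,0],"spin": 0},
  {"offset": [0,-0.009,0],"spin": 0},
  {"offset": [0,-0.008,0],"spin": 0},
  {"offset": [0,0,0],"spin": 0},
])

```text
time_s: 5.45
ee_pos: [640.6, -106.9, 154.9]
ee_rot: [-179.9, -0.0, 173.0]
force: [-0.5, -1.6, -0.3]
gripper_width: 13.8
gripper_force: 25.0
```

Request:
arm_command([
  {"offset": [0,-0.002,0],"spin": 0},
  {"offset": [0,-0.002,0],"spin": 0},
  {"offset": [0,0,0],"spin": 0},
])

```text
time_s: 5.82
ee_pos: [640.3, -109.2, 154.9]
ee_rot: [180.0, -0.0, 173.0]
force: [-0.6, 2.1, 0.1]
gripper_width: 13.9
gripper_force: 25.0
```

Request:
arm_command([
  {"offset": [0,-0.002,0],"spin": 0},
  {"offset": [0,-0.002,0],"spin": 0},
  {"offset": [0,0,0],"spin": 0},
])

```text
time_s: 6.2
ee_pos: [639.8, -113.4, 154.9]
ee_rot: [-180.0, -0.0, 173.0]
force: [-1.1, 1.3, -0.5]
gripper_width: 14.1
gripper_force: 25.0
```

Request:
arm_command([
  {"offset": [0,-0.002,0],"spin": 0},
  {"offset": [0,-0.002,0],"spin": 0},
  {"offset": [0,0,0],"spin": 0},
])

```text
time_s: 6.58
ee_pos: [639.5, -116.0, 154.9]
ee_rot: [179.9, -0.0, 173.0]
force: [-1.2, 5.4, 0.6]
gripper_width: 14.1
gripper_force: 25.0
```

Request:
arm_command([
  {"offset": [0,-0.002,0],"spin": 0},
  {"offset": [0,-0.001,0],"spin": 0},
  {"offset": [0,0,0],"spin": 0},
])

```text
time_s: 6.95
ee_pos: [639.4, -116.0, 154.9]
ee_rot: [179.6, -0.0, 173.0]
force: [-0.0, 13.3, 0.6]
gripper_width: 13.8
gripper_force: 25.0
```

Request:
arm_command([
  {"offset": [0,-0.001,0],"spin": 0},
  {"offset": [0,0,0],"spin": 0},
])

```text
time_s: 7.2
ee_pos: [639.4, -116.0, 154.9]
ee_rot: [179.5, -0.0, 173.0]
force: [1.3, 15.1, 0.3]
gripper_width: 13.7
gripper_force: 25.0
```

Request:
arm_command([
  {"offset": [0,0,0],"spin": 0},
  {"offset": [0,0,0],"spin": 0},
  {"offset": [0,0,0],"spin": 0},
  {"offset": [0,0,0],"spin": 0},
  {"offset": [0,0,0],"spin": 0},
], jaw=0.07)

```text
time_s: 7.82
ee_pos: [639.0, -121.6, 154.9]
ee_rot: [-180.0, 0.0, 173.0]
force: [-0.9, 0.7, 0.1]
gripper_width: 61.1
gripper_force: 0.0
```

Request:
arm_command([
  {"offset": [0,0,-0.02],"spin": 0},
  {"offset": [0,0,-0.03],"spin": 0},
  {"offset": [0,0,-0.03],"spin": 0},
  {"offset": [0,0,0],"spin": 0},
])

```text
time_s: 8.32
ee_pos: [640.3, -121.6, 237.7]
ee_rot: [-180.0, 0.3, 173.0]
force: [0.6, -0.9, -0.1]
gripper_width: 70.0
gripper_force: 0.0
```

Request:
arm_command([
  {"offset": [0.036,0.019,0],"spin": 0},
  {"offset": [0.036,0.019,0],"spin": 0},
  {"offset": [0.036,0.019,0],"spin": 0},
  {"offset": [0,0,0],"spin": 0},
  {"offset": [0,0,0],"spin": 0},
])

```text
time_s: 8.95
ee_pos: [538.9, -51.7, 234.4]
ee_rot: [-180.0, -0.0, 173.0]
force: [-0.3, -0.0, -0.0]
gripper_width: 70.1
gripper_force: 0.0
```

Run:
```python
from h import *
p,d=env.grab_frame("scene")
cv2.imwrite("pics/mid.png",cv2.resize(p[150:310,180:360],None,fx=3.5,fy=3.5,interpolation=cv2.INTER_CUBIC))
```

```text
(no output)
```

View pics/mid.png

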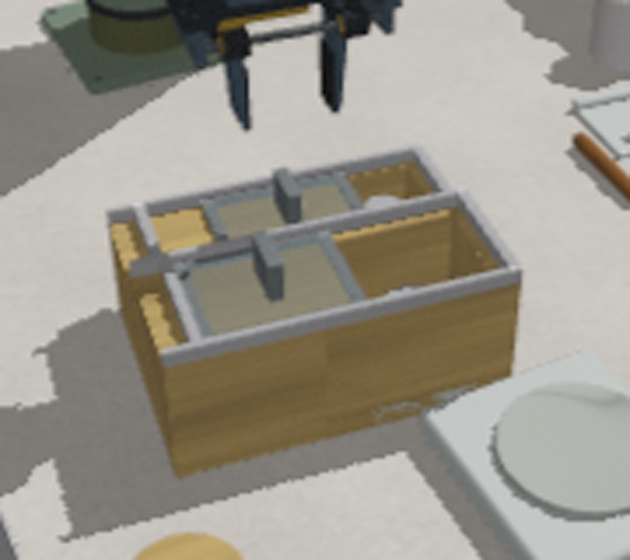

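The far guard's panel is now against its -y stop bar (panel edge at about (190,300)). The near guard hasn't moved, and the gripper is above its handle at (287,195).

Request:
arm_command([
  {"offset": [-0.001,0,0.035],"spin": 0},
  {"offset": [0,0,0.035],"spin": 0},
  {"offset": [0,0,0.02],"spin": 0},
  {"offset": [0,0,0.01],"spin": 0},
  {"offset": [0,0,0],"spin": 0},
])

```text
time_s: 9.62
ee_pos: [540.0, -51.9, 134.3]
ee_rot: [180.0, -0.1, 173.0]
force: [-0.3, -0.0, 1.1]
gripper_width: 70.1
gripper_force: 0.0
```

Request:
arm_command([
  {"offset": [0,0,0],"spin": 0},
  {"offset": [0,0,0],"spin": 0},
  {"offset": [0,0,0],"spin": 0},
  {"offset": [0,0,0],"spin": 0},
  {"offset": [0,0,0],"spin": 0},
], jaw=0.0)

```text
time_s: 10.25
ee_pos: [539.7, -51.6, 135.1]
ee_rot: [180.0, 0.0, 173.0]
force: [-0.8, 0.2, 0.6]
gripper_width: 22.9
gripper_force: 0.0
```

Request:
arm_command([
  {"offset": [0,0,0],"spin": 0},
  {"offset": [0,0,0],"spin": 0},
  {"offset": [0,0,0],"spin": 0},
  {"offset": [0,0,0],"spin": 0},
])

```text
time_s: 10.75
ee_pos: [539.6, -51.7, 135.0]
ee_rot: [-180.0, 0.0, 173.0]
force: [-0.5, -1.2, 1.3]
gripper_width: 13.6
gripper_force: 25.0
```

Gripped. I expect about 67 mm of travel to the shut stop.

Request:
arm_command([
  {"offset": [0,0.011,0],"spin": 0},
  {"offset": [0,0.012,0],"spin": 0},
  {"offset": [0,0.012,0],"spin": 0},
  {"offset": [0,0.012,0],"spin": 0},
  {"offset": [0,0.008,0],"spin": 0},
])

```text
time_s: 11.38
ee_pos: [546.6, 4.0, 135.0]
ee_rot: [180.0, 0.0, 173.1]
force: [1.0, -2.6, 2.0]
gripper_width: 13.9
gripper_force: 25.0
```

Request:
arm_command([
  {"offset": [0,0.003,0],"spin": 0},
  {"offset": [0,0.002,0],"spin": 0},
  {"offset": [0,0,0],"spin": 0},
])

```text
time_s: 11.75
ee_pos: [547.2, 8.2, 135.0]
ee_rot: [179.9, 0.0, 173.0]
force: [1.9, -0.4, 0.2]
gripper_width: 13.7
gripper_force: 25.0
```

Request:
arm_command([
  {"offset": [0,0.002,0],"spin": 0},
  {"offset": [0,0.002,0],"spin": 0},
  {"offset": [0,0,0],"spin": 0},
])

```text
time_s: 12.12
ee_pos: [547.6, 12.0, 135.0]
ee_rot: [180.0, 0.0, 173.0]
force: [1.1, -0.8, 1.1]
gripper_width: 13.9
gripper_force: 25.0
```

Request:
arm_command([
  {"offset": [0,0.002,0],"spin": 0},
  {"offset": [0,0.002,0],"spin": 0},
  {"offset": [0,0,0],"spin": 0},
])

```text
time_s: 12.5
ee_pos: [548.1, 16.2, 135.0]
ee_rot: [180.0, 0.0, 173.0]
force: [2.6, -0.6, 0.2]
gripper_width: 13.8
gripper_force: 25.0
```

Request:
arm_command([
  {"offset": [0,0.002,0],"spin": 0},
  {"offset": [0,0.001,0],"spin": 0},
  {"offset": [0,0,0],"spin": 0},
])

```text
time_s: 12.88
ee_pos: [548.2, 16.7, 135.0]
ee_rot: [-179.8, 0.0, 173.1]
force: [1.7, -9.7, 1.0]
gripper_width: 14.1
gripper_force: 25.0
```

Request:
arm_command([
  {"offset": [0,0.002,0],"spin": 0},
  {"offset": [0,0.001,0],"spin": 0},
  {"offset": [0,0,0],"spin": 0},
])

```text
time_s: 13.25
ee_pos: [548.2, 16.8, 135.0]
ee_rot: [-179.4, 0.0, 173.1]
force: [1.3, -18.7, 0.9]
gripper_width: 14.0
gripper_force: 25.0
```

Request:
arm_command([
  {"offset": [0,0,0],"spin": 0},
  {"offset": [0,0,0],"spin": 0},
  {"offset": [0,0,0],"spin": 0},
  {"offset": [0,0,0],"spin": 0},
  {"offset": [0,0,0],"spin": 0},
], jaw=0.07)

```text
time_s: 13.88
ee_pos: [548.5, 22.2, 134.9]
ee_rot: [180.0, -0.0, 173.0]
force: [0.4, 0.2, 0.7]
gripper_width: 61.1
gripper_force: 0.0
```

Request:
arm_command([
  {"offset": [0,0,-0.02],"spin": 0},
  {"offset": [0,0,-0.035],"spin": 0},
  {"offset": [0,0,-0.04],"spin": 0},
  {"offset": [0,0,-0.02],"spin": 0},
  {"offset": [0,0,0],"spin": 0},
])

```text
time_s: 14.5
ee_pos: [549.4, 22.0, 251.5]
ee_rot: [180.0, 0.2, 173.0]
force: [-0.3, -0.1, -0.9]
gripper_width: 70.3
gripper_force: 0.0
```

Request:
arm_command([
  {"offset": [0.03,0.04,0],"spin": 0},
  {"offset": [0.03,0.04,0],"spin": 0},
  {"offset": [0.03,0.04,0],"spin": 0},
  {"offset": [0.03,0.04,0],"spin": 0},
  {"offset": [0.02,0.04,0],"spin": 0},
])

```text
time_s: 15.12
ee_pos: [432.0, 238.3, 248.5]
ee_rot: [-179.9, -0.1, 173.0]
force: [0.7, -1.1, 1.6]
gripper_width: 69.8
gripper_force: 0.0
```

Run:
```python
from h import *
p,d=env.grab_frame("top");W=cloud("top",d)
ax=np.array([.1219,.9925])
for n,(u0,u1,v0,v1),zl,zh in(("far",(290,350,140,185),160,178),("near",(245,302,190,225),140,158)):
    w=W[v0:v1,u0:u1];k=(w[...,2]>zl)&(w[...,2]<zh);q=w[k];print(n,k.sum(),np.round(q.mean(0),1))
    o=dict(far=(646.3,-72.2),near=(540.3,-51.9))[n];print(" moved along rack y",(q.mean(0)[:2]-o)@ax)
a=cv2.resize(p[130:250,225:375],None,fx=5,fy=5,interpolation=cv2.INTER_CUBIC);cv2.imwrite("pics/end.png",a)
cv2.imwrite("pics/endfull.png",p)
```

```text
far 104 [ 640.2 -114.6  168.6]
 moved along rack y -42.841900274756405
near 102 [550.   16.3 148.4]
 moved along rack y 68.8500214377936
```

View pics/end.png

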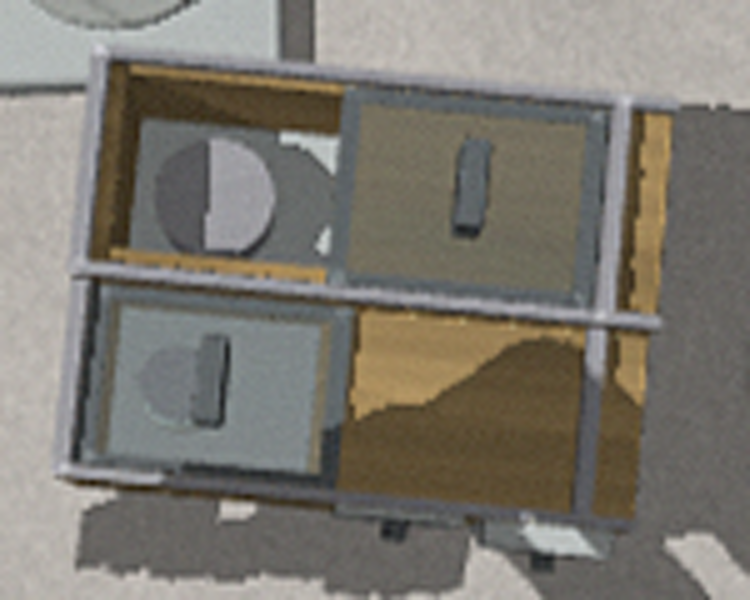

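View pics/endfull.png

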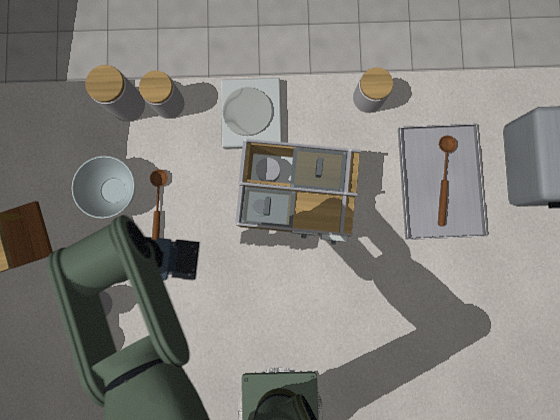

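Both guards look to be at their stops, the tin and jar are standing, and nothing else has moved. The far handle's vision reading is 2 mm short of the arm's reading at the stop, so I'll average several frames.

Run:
```python
from h import *
ax=np.array([.1219,.9925])
D=np.array([env.grab_frame("top")[1] for _ in range(8)]);d=np.median(D,0);W=cloud("top",d);r={}
for n,(u0,u1,v0,v1),zl,zt in(("far",(290,350,140,185),150,169),("near",(245,302,190,225),130,149)):
    k=(W[v0:v1,u0:u1,2]>zl)&(W[v0:v1,u0:u1,2]<zt+8);v,u=np.nonzero(k)
    P=np.array([ray("top",(a+u0,b+v0),zt)[:2] for a,b in zip(u,v)])
    r[n]=P.mean(0);print(n,k.sum(),r[n],cv2.minAreaRect(P.astype(np.float32)))
print("diff along y",(r["near"]-r["far"])@ax)
s=Rot
# scene camera: handle tops
d=np.median([env.grab_frame("scene")[1] for _ in range(8)],0);W=cloud("scene",d)[170:290,200:340].reshape(-1,3);h={}
for n,zl,zh,c in(("far",163,178,(640,-115)),("near",142,158,(549,16))):
    q=W[(W[:,2]>zl)&(W[:,2]<zh)&(np.hypot(W[:,0]-c[0],W[:,1]-c[1])<35)];h[n]=q.mean(0)[:2];print(n,len(q),h[n])
print((h["near"]-h["far"])@ax)
```

```text
far 113 [ 639.00736205 -114.22237535] ((639.0106201171875, -114.34927368164062), (14.706635475158691, 44.885581970214844), 87.94802856445312)
near 114 [551.72724873  11.94770077] ((570.3995361328125, -13.035148620605469), (40.34099578857422, 109.8910903930664), 35.75044250488281)
diff along y 114.58435473382602
far 64 [ 643.18505785 -117.07421724]
near 54 [551.91983198  15.14808837]
120.10540727998347
```

The scene camera puts the handles 120.1 mm apart along the track and the arm's stall positions give 120.7 mm. Both match the 120 mm travel, so I'm handing in.

```bash
python3 -c "
from h import *
print(env.job_done())"
```

```text
the job is handed in; nothing more can be done
None
```

I slid the far guard (tin bay) fully open to its stop first, then slid the near guard (jar bay) fully shut to its stop; the tin and jar are still standing, nothing else moved, and the job is handed in.

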